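Push the vial rack into its corner stop and swing the catch across

TASK

Without gripping or lifting anything, push the loaded vial rack along the bench with the fingertips until it sits square and fully home in the metal corner stop: one long side against the long back fence and one end against the short side stop. Then push the stop's swing catch by its upright black peg fully shut across the front of the rack, and leave everything else on the bench where it is.

Things in the scene. Friction and masses are not known exactly. Their poses are not given: they have to be found in the camera images.
- rack: Loose plastic vial rack with seven capped vials fixed in it (about 0.2 kg). Foot 62 x 118 mm (x by y); above 3 mm height the long side walls stand at x = +-28 mm, the end walls at y = +-59 mm; 21 mm high, vials to about 37 mm. Origin at the centre of its underside, z up. Slides flat on the bench. A half turn makes no difference to the job.
- corner_stop: Aluminium corner stop fixed to the bench, 18 mm high, without a floor. Its origin is the spot on the bench for the origin of the rack when fully home, axes of both in line. Back fence: inner face x = +31 mm, faces -x, 14 mm thick, y = -73 to +207 mm. Side stop: inner face y = -59 mm, faces +y, 14 mm thick, x = -25 to +45 mm. Corner open towards -x and +y. Catch pivot: x -35, y -70.5 mm.
- catch (a joint): Swing catch on the corner stop: steel bar 10 x 10 x 88 mm, 5.5 to 15.5 mm above the bench, on an upright pivot. 0 rad = shut (end stop): bar along the stop's +y, 2 mm clear of the home rack's front wall. Positive = open, anticlockwise from above; 1.57 = bar along the stop's -x; stops at 1.8. Starts at 1.25 to 1.65; light friction (0.5 N at the peg) keeps it where it is left.
- catch_peg (a point): The upright black peg near the free end of the catch bar: 14 mm in diameter, from 15.5 to 45.5 mm above the bench, 80 mm from the pivot; the point is at mid-height on its axis. Push it sideways to swing the catch.
- beaker: Bystander: empty clear beaker 62 mm wide, 76 mm high, standing to the right of the stop; origin at the centre of its underside.
- bottle: Bystander: small reagent bottle with screw cap, 40 mm in diameter, 86 mm high, standing on the left; origin at the centre of its underside.
- tape: Bystander: roll of tape lying flat, 63 mm in diameter, 19 mm high, behind the back fence; origin at the centre of its underside.
- cap: Bystander: large ribbed bottle cap, 49 mm in diameter, 26 mm high, at the front right; origin at the centre of its underside.
There are look-alikes about, which are no part of the job. There is more than one size of the rack; the one meant has the size given above.

How it is judged:
By the outcome, as a careful person would: the job done as asked, in the order asked, and still so for the second after the job is handed in, with the robot touching nothing.
It also fails if it takes over 69 s, if anything falls off the work surface, if the arm or the gripper's body presses on something with over 40 N, if the wrist force passes 120 N, or if a joint passes its speed limit or range.

ROBOT

A 7-joint arm with a two-finger parallel gripper is mounted at the origin on a cart in front of the work surface, level with it; the furniture and walls round the work are solid. World frame = base frame: x ahead of the robot, y to its left, z up, the work surface at z = 0. Lengths are in mm, angles in rad, forces in N, time in s.
With the tool pointing down it reaches from about 400 to 875 mm from the base axis. Payload 19.3 kg.
Tool frame: the origin (TCP) lies at the centre of the arm's flange, where the gripper is bolted on; the fingertips stand 173 mm ahead of it and the grasp point (between the pads) lies 155 mm ahead of it (bot.tcp_to_grasp is the distance from the TCP to the grasp point, in mm); z points along the fingers, y is the direction in which the jaws open and shut (so a half turn about z gives the same grasp; the last joint's range is limited). The gripper opens to 85 mm and grips with 20 to 120 N. Pads are 22 mm wide; open, the fingers measure 114 mm over their backs; the gripper's body (76 mm by 85 mm) begins 54 mm behind the grasp point. The pads swing forward as they close: fully open they stand 13 mm farther back than shut.
Start: joints at [1.212, 0.521, -0.036, 1.599, 0.021, 1.021, -0.113], TCP at [177.974, -599.12, 404.691] pointing down, gripper open.
Joint ranges: [-2.91, 2.91], [-0.3, 2.13], [-1.5, 1.42], [0.17, 2.43], [-1.26, 4.41], [0.16, 1.93], [-2.52, 2.52]. Speed limits (rad/s): [1.89, 1.89, 2.39, 2.39, 3.01, 3.01, 3.01].

INTERFACE

Orientations are given as a unit quaternion [w, x, y, z].
In Python, from rig import bot gives the robot as it stands. The module is installed in compiled form; this text tells all that it offers.
- The arm moves only by the tool send_rows, never from a script. Its argument "moves" is a list of rows, each a list of 5 numbers: the closure in counts, from 0 (fully open) to 255 (shut), then the shift along the tool's x, y, z in units of 300 mm (1.0 is 300 mm), then the turn about the tool's z in units of 180 degrees (1.0 is 180 degrees). A call has 1 to 10 rows; each row shifts and turns the commanded pose from where the row before left it, along the tool's axes as they then stand; what a row does not reach is not made up. A row lasts 1/10 s, in which the tool goes at most 50 mm and 8.59 degrees, less where a joint would pass 70% of its speed; a pose out of reach is approached as far as the arm can. A call with a number of a shift or a turn outside -1 to 1 is refused whole. A call with a gripper value outside its range is refused whole. The fingers move at their own pace and stop on an object; "squeeze" is the grip in N (left out, the last holds). Time passes only in rows, so rows that do not move let the fingers close. It gives the time, the measured TCP pose, the force and the opening at its end, in the units of the state.
- bot.get_state(): the state, without advancing time (a new reading comes with each control period).
- bot.get_image(name): name is "side" or "top" or "wrist"; returns (picture, depth): 480x640x3 uint8, red, green, blue; 480x640 float32, mm along the optical axis (not along the pixel's ray), 0 where there is no reading.
- bot.get_calibration(name): a dict with "intrinsics" (3x3 intrinsics, pixels), "rvec" (rotation vector, rad) and "tvec" (3), from world to camera coordinates, as OpenCV has them. Camera axes: x right, y down, z forward; pixel columns grow to the right and rows downward; lengths in mm; the calibration is good to about 2 mm. A picture is of the moment at which its call begins: read the wrist's pose just before it. get_calibration takes no time and is no camera call; for the wrist camera it gives the pose at the moment of the call.
- bot.sign_off(): hands the job in, once; it reports no verdict.
The state is a dict: "clock": time; "joint_positions": joint angles; "qd": joint speeds; "joint_torque": joint torques, N m; "tcp_pos": TCP position; "tcp_rot": TCP orientation; "ft_force": force on the tool from outside, world axes, zero at the start; "wrist_torque": the same for the moment, N m; "width": opening from 0.0 (shut) to 1.0 (fully open).
Only numpy, scipy, OpenCV 4.12 (cv2) and the standard library are available. Lean on these libraries where they do the work, as an engineer would, in place of code of your own. Each camera call takes 0.05 s, during which the arm holds its last target.

## Working session

There is one attempt and no reset: what is moved stays moved. The work goes in short steps, Python scripts to look and compute and a tool call to move; the robot and the scene stay as the last step left them, time stands still between calls to the robot, and variables do not carry over. Pictures are saved under pics/ and viewed, and the job is handed in when it is done.

Besides the shell and the picture viewer there is one more tool, called after "Request:" as a command line: name --pt "numbers of a row" for each row, then --argument value for the rest. send_rows: Moves the arm, as the interface text tells. Shifts and turns lie within -1 to 1; 1 stands for 300 mm of shift or 180 degrees of turn. Its arguments: {"type":"object","properties":{"moves":{"type":"array"},"squeeze":{"type":"number"}},"required":["moves"]}

```bash
mkdir -p pics; ls; cat > h.py <<'E'
import numpy as np, cv2
from rig import bot
def save(name,fn):
    im,d=bot.get_image(name); cv2.imwrite('pics/'+fn+'.png',im[:,:,::-1]); np.savez('pics/'+fn+'.npz',im=im,d=d)
    c=bot.get_calibration(name); np.savez('pics/'+fn+'_c.npz',K=c["intrinsics"],r=c["rvec"],t=c["tvec"])
    return im,d
def load(fn):
    a=np.load('pics/'+fn+'.npz');c=np.load('pics/'+fn+'_c.npz')
    R=cv2.Rodrigues(c['r'].astype(float))[0];return a['im'],a['d'],c['K'],R,c['t'].reshape(3)
def cloud(fn):
    im,d,K,R,t=load(fn)
    v,u=np.mgrid[0:480,0:640]
    P=np.stack([(u-K[0,2])/K[0,0]*d,(v-K[1,2])/K[1,1]*d,d],-1)
    W=(P-t)@R; W[d==0]=np.nan
    return im,W
def pixz(fn,u,v,z):
    im,d,K,R,t=load(fn)
    ray=R.T@np.array([(u-K[0,2])/K[0,0],(v-K[1,2])/K[1,1],1]);o=-R.T@t
    return o+ray*(z-o[2])/ray[2]
E
python3 - <<'E'
from h import *
s=bot.get_state();print(s)
for n in("side","top","wrist"):
    save(n,n+'0')
    c=load(n+'0'); print(n,c[2],-c[3].T@c[4])
E
```

```text
pics
{'clock': 0.0, 'joint_positions': array([ 1.21181438,  0.52202486, -0.03630059,  1.59999649,  0.02122476,
        1.02108268, -0.11279895]), 'qd': array([-0.00076869, -0.00035373, -0.00116351, -0.00064106,  0.00022912,
       -0.00109392, -0.00086415]), 'joint_torque': array([ 1.35380156e-03, -9.27112055e+01,  1.98137775e+00, -3.69938028e+01,
        1.81963854e-02,  8.02477385e-03, -3.52546033e-05]), 'tcp_pos': array([ 177.91487738, -599.00213538,  404.12328518]), 'tcp_rot': array([-5.46109259e-04,  9.89594963e-01,  1.43880131e-01, -1.36975071e-04]), 'ft_force': array([-0.13379858,  0.06046691, -0.50596103]), 'wrist_torque': array([-0.01829186, -0.0079876 ,  0.0118027 ]), 'width': 1.007033390422731}
side [[608.12662615   0.         316.43514977]
 [  0.         608.12662615 246.26328115]
 [  0.           0.           1.        ]] [-201.21036014 1271.44677198  654.87972387]
top [[542.6891274    0.         311.91839259]
 [  0.         542.6891274  244.82779556]
 [  0.           0.           1.        ]] [ 506.49982298   19.05466152 1193.84423062]
wrist [[382.76462687   0.         319.48654449]
 [  0.         382.76462687 241.01188651]
 [  0.           0.           1.        ]] [ 245.81781679 -578.61728556  372.85927148]
```

View pics/top0.png

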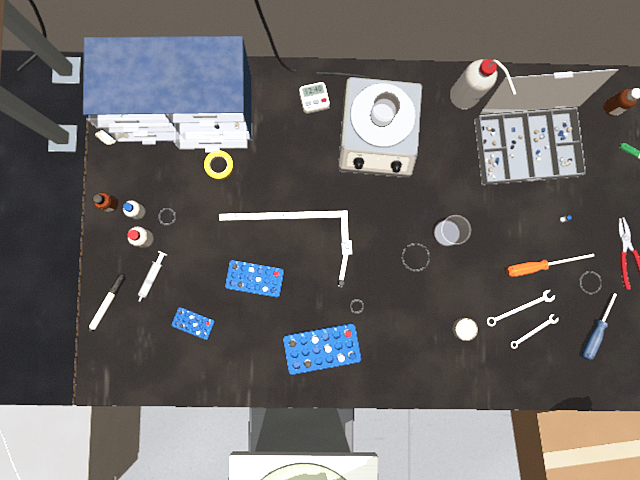

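View pics/side0.png

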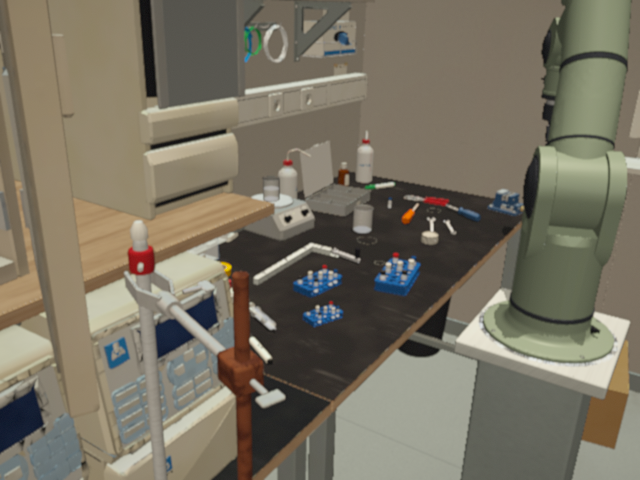

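View pics/wrist0.png

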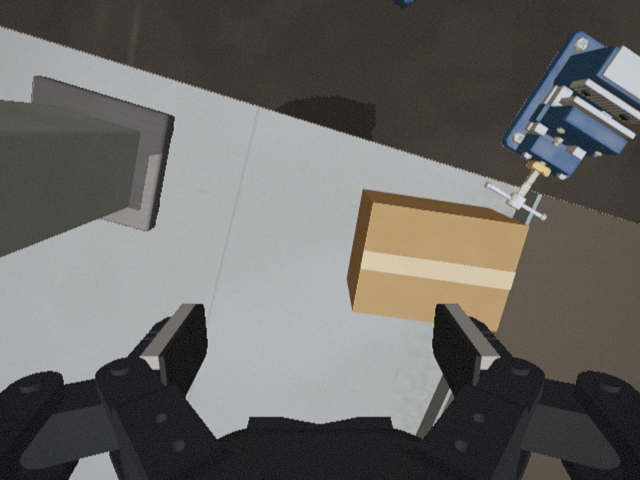

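The top view shows three look-alike blue racks: A at (254,279), about 118 mm long, B at (193,323), smaller, and C at (322,349), larger. The stop's corner is near (347,212) and the catch bar ends at (341,284). I'll measure these and crop in close.

```bash
python3 - <<'E'
from h import *
im,W=cloud('top0')
hsv=cv2.cvtColor(im,cv2.COLOR_RGB2HSV)
blue=cv2.inRange(hsv,(100,120,80),(125,255,255))
K=cv2.morphologyEx(blue,cv2.MORPH_CLOSE,np.ones((7,7)))
for c in cv2.findContours(K,cv2.RETR_EXTERNAL,cv2.CHAIN_APPROX_NONE)[0]:
    if cv2.contourArea(c)<300: continue
    p=c.reshape(-1,2)
    pts=np.array([pixz('top0',u,v,21)[:2] for u,v in p],np.float32)
    print(p.mean(0),cv2.minAreaRect(pts), 'z med',np.nanmedian(W[p[:,1],p[:,0],2]))
# stop corner points
for n,(u,v) in dict(fl=(220,217),corner=(347,211),side_end=(347,254),peg=(341,284)).items():
    print(n,pixz('top0',u,v,18))
print('desk z',np.nanmedian(W[300:330,230:270,2]))
cv2.imwrite('pics/crop0.png',cv2.resize(im[195:385,150:370,::-1],None,fx=3.0,fy=3.0,interpolation=cv2.INTER_CUBIC))
E
```

```text
[321.3943662  348.58215962] ((380.58404541015625, -32.53511047363281), (85.26771545410156, 157.83892822265625), 10.996562004089355) z med 4.209109359265898
[192.49056604 322.89622642] ((430.9402770996094, 243.92495727539062), (84.16262817382812, 45.28375244140625), 69.2003173828125) z med 6.288646197826635
[254.17610063 278.44025157] ((527.7297973632812, 114.94837951660156), (119.87582397460938, 63.57831573486328), 81.22802734375) z med 17.880462960331364
fl [659.600777   192.53052228  18.        ]
corner [677.91327211 -83.97411737  18.        ]
side_end [583.60869271 -84.90532866  18.        ]
peg [518.33010259 -72.53719063  18.        ]
desk z 0.6505741225174102
```

View pics/crop0.png

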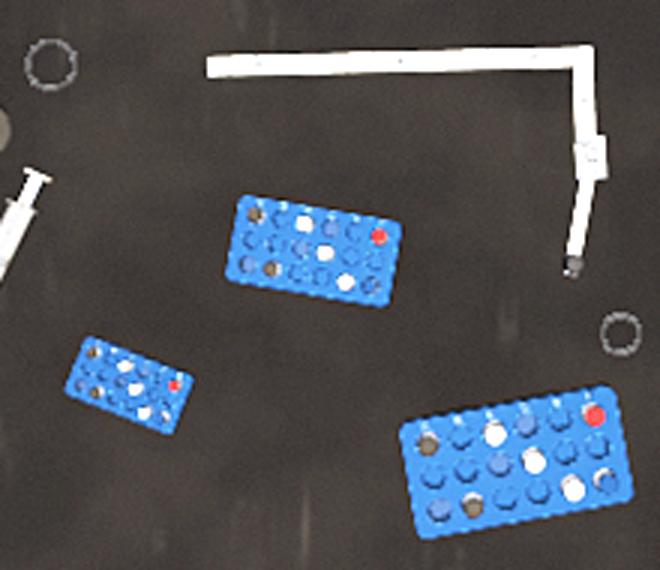

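Rack A measures 120x64 mm in outline, so it is the one meant. B is 84x45 and C is 158x85. Next I move over the scene for a closer wrist view.

Request:
send_rows --pt "0 0.1 -0.1 0 0" --pt "0 0.1 -0.1 0 0" --pt "0 0.1 -0.1 0 0" --pt "0 0.1 -0.1 0 0" --pt "0 0.1 -0.1 0 0" --pt "0 0.1 -0.1 0 0" --pt "0 0.1 -0.1 0 0" --pt "0 0.1 -0.1 0 0" --pt "0 0.1 -0.1 0 0" --pt "0 0.1 -0.1 0 0"

```text
clock: 1.15
tcp_pos: [380.6, -224.5, 404.8]
tcp_rot: [0.0, 0.99, 0.144, 0.0]
ft_force: [0.4, -0.6, 0.8]
width: 1.0
```

Request:
send_rows --pt "0 0.1 -0.1 0 0" --pt "0 0.1 -0.1 0 0" --pt "0 0.1 -0.1 0 0" --pt "0 0.1 -0.1 0 0" --pt "0 0.1 -0.1 0 0" --pt "0 0.1 -0.1 0 0" --pt "0 0.1 -0.1 0 0.047" --pt "0 0 0 0 0.047" --pt "0 0 0 0 0.046" --pt "0 0 0 0 0"

```text
clock: 2.15
tcp_pos: [521.5, 35.2, 404.5]
tcp_rot: [0.0, 0.997, -0.076, -0.0]
ft_force: [-0.4, 0.1, 0.9]
width: 0.999
```

```bash
cat >> h.py <<'E'
def pose():
    s=bot.get_state();w,x,y,z=s['tcp_rot']
    from scipy.spatial.transform import Rotation as Ro
    R=Ro.from_quat([x,y,z,w]).as_matrix()
    th=np.degrees(np.arctan2(R[1,0],R[0,0]))
    return s['tcp_pos'],th,R,s
def show():
    p,th,R,s=pose();print('t',round(s['clock'],2),'p',p.round(1),'th',round(th,2),'tilt',R[:,2].round(3),'F',s['ft_force'].round(1),'w',round(s['width'],2))
E
python3 - <<'E'
from h import *
show();save('wrist','w1');save('top','top1')
E
```

```text
t 2.15 p [521.5  35.2 404.5] th -8.74 tilt [-0. -0. -1.] F [-0.4  0.1  0.9] w 1.0
```

View pics/w1.png

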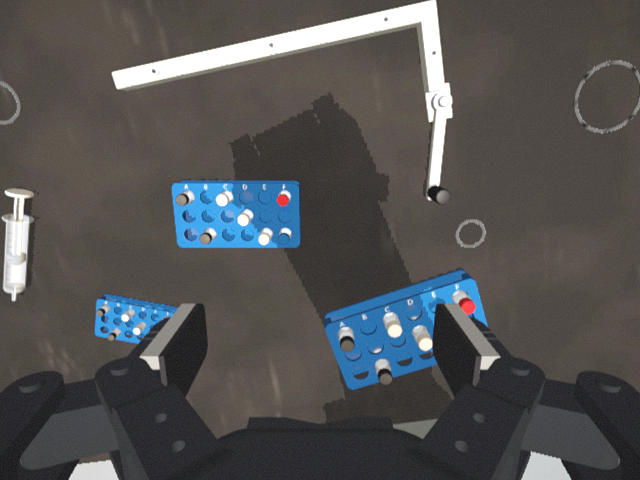

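Wrist view: the target rack is at (237,214), the stop corner at (436,5), the fence's left end at (115,80), the pivot at (441,101) and the black peg at (440,195). I'll fit these precisely.

```bash
python3 - <<'E'
from h import *
im,W=cloud('w1'); _,d,K,R,t=load('w1')
hsv=cv2.cvtColor(im,cv2.COLOR_RGB2HSV)
# stop: white mask & height
m=((hsv[...,1]<50)&(hsv[...,2]>150)).astype(np.uint8)*255
m[:, :100]=0; m[110:]=0
n,l,st,_=cv2.connectedComponentsWithStats(m); i=1+np.argmax(st[1:,4]); m=(l==i)
v,u=np.nonzero(m)
print(st[i], 'z',np.nanmedian(W[v,u,2]))
P=np.array([pixz('w1',a,b,18)[:2] for a,b in zip(u,v)])
# model fit: signed overlap with L shape; rasterise
def proj(X):
    c=R@np.asarray(X).T+t[:,None]; return (K@c)[:2].T/ (c[2][:,None])
L=np.array([[31,207],[45,207],[45,-73],[-25,-73],[-25,-59],[31,-59]],float)
def ren(p,z=18,S=4,L=L):
    a=np.radians(p[2]);c,s=np.cos(a),np.sin(a)
    X=np.c_[L@np.array([[c,s],[-s,c]])+p[:2],np.full(len(L),z)]
    q=proj(X); o=np.zeros((480,640),np.uint8)
    cv2.fillPoly(o,[np.round((q)*16).astype(np.int32)],255,shift=4,lineType=cv2.LINE_AA); return o/255.,q
gray=m.astype(float)
msk=np.ones((480,640),bool)
from scipy.optimize import minimize
q0=None
def cost(p):
    o,_=ren(p); w=np.ones_like(o); 
    # ignore block area near pivot
    w[84:,410:]=0; w[110:]=0
    return (w*abs(o-gray)).sum()
r=min((minimize(cost,[628+dx,-14+dy,3.8],method='Nelder-Mead',options=dict(initial_simplex=[[628+dx,-14+dy,3.8],[633+dx,-14+dy,3.8],[628+dx,-9+dy,3.8],[628+dx,-14+dy,5.3]])) for dx in(-3,3) for dy in(-3,3)),key=lambda r:r.fun)
print('stop',r.x,r.fun,gray.sum())
# rack: blue largest near
b=cv2.inRange(hsv,(98,100,60),(128,255,255)); b=cv2.morphologyEx(b,cv2.MORPH_CLOSE,np.ones((9,9)))
n,l,st,ce=cv2.connectedComponentsWithStats(b)
i=l[225,225]; print(st[i],ce[i])
rm=(l==i); cs=cv2.findContours(rm.astype(np.uint8),cv2.RETR_EXTERNAL,cv2.CHAIN_APPROX_NONE)[0][0].reshape(-1,2)
for z in(0,21): print('rack',z,cv2.minAreaRect(np.array([pixz('w1',a,c,z)[:2] for a,c in cs],np.float32)))
top=rm&(abs(W[...,2]-21)<4); print('top z',np.nanmedian(W[rm][:,2]),cv2.minAreaRect(W[top][:,:2].astype(np.float32)))
dm=(hsv[...,2]<50)&(W[...,2]>25); dm[:150]=0;dm[230:]=0;dm[:,:400]=0
print('peg',np.nanmedian(W[dm],0),np.nanmax(W[dm],0),np.nanmin(W[dm],0))
print('pivot pix',pixz('w1',441,101,20),'peg top pix',pixz('w1',444,196,45.5))
# finger depths
f=np.zeros((480,640),bool); f[300:385,140:500]=True
f&=(d>0)&(d<240); z=W[...,2][f]; print('finger z pct',np.percentile(z,[0.5,2,10,50]))
print('cam R',R.round(3))
E
```

```text
[ 112    0  341  110 8168] z 17.531063833805078
stop [631.64878707 -13.22336723   3.07227386] 328.5882352941176 8168.0
[ 171  180  130   68 7670] [237.05215124 213.39100391]
rack 0 ((524.656494140625, 118.1181869506836), (126.11934661865234, 67.92768096923828), 81.64608001708984)
rack 21 ((528.4171752929688, 112.8836898803711), (119.0217056274414, 64.10492706298828), 81.64602661132812)
top z 20.283389586490735 ((526.7041015625, 113.90946960449219), (118.4373550415039, 62.309818267822266), 81.42992401123047)
peg [525.13550717 -66.93141133  34.73876068] [528.49034886 -65.48020934  44.89089499] [518.05002889 -76.14066735  25.05938146]
pivot pix [600.94644655 -82.86088253  20.        ] peg top pix [522.6712086  -73.10822441  45.5       ]
finger z pct [244.42008895 246.0361252  251.2014542  267.38021588]
cam R [[-0.145 -0.989 -0.   ]
 [-0.951  0.14   0.276]
 [-0.273  0.04  -0.961]]
```

```bash
cat >> h.py <<'E'
ST=np.array([631.6,-13.2]);SY=3.07
def rot(a): a=np.radians(a); return np.array([[np.cos(a),-np.sin(a)],[np.sin(a),np.cos(a)]])
def s2w(x,y): return ST+rot(SY)@np.array([x,y])
def w2s(p): return rot(SY).T@(np.asarray(p)[:2]-ST)
def need(xy,z=None,th=None):
    p,t,R,s=pose(); d=np.array([*xy,p[2] if z is None else z])-p
    u=R.T@d
    out='shift mm %s units %s'%(u.round(1),(u/300).round(4))
    if th is not None: out+=' turn units %.4f (%.1f deg)'%(-(th-t)/180,th-t)
    print(out,'stopframe now',w2s(p).round(1),'th rel',round(t-SY,2))
E
python3 - <<'E'
from h import *
show();rk=np.array([527.5,113.6]);need(rk+rot(-8.4)@[-56,0],168,-8.4);print(w2s(rk))
E
```

```text
t 2.25 p [521.5  34.8 404.6] th -8.35 tilt [-0. -0. -1.] F [0.6 0.  0.8] w 1.0
shift mm [-61.4 -78.9 236.6] units [-0.2048 -0.2631  0.7888] turn units 0.0003 (-0.0 deg) stopframe now [-107.4   53.8] th rel -11.42
[-97.15970341 132.19319965]
```

Request:
send_rows --pt "0 -0.1 -0.13 0 0" --pt "0 -0.105 -0.133 0 0" --pt "0 0 0 0.15 0" --pt "0 0 0 0.15 0" --pt "0 0 0 0.15 0" --pt "0 0 0 0.14 0" --pt "0 0 0 0.1 0" --pt "0 0 0 0.06 0" --pt "0 0 0 0.025 0" --pt "0 0 0 0 0"

```text
clock: 3.25
tcp_pos: [472.9, 121.2, 171.8]
tcp_rot: [0.0, 0.997, -0.074, -0.001]
ft_force: [-0.7, 0.4, -0.0]
width: 0.998
```

```bash
python3 - <<'E'
from h import *
show();save('wrist','w2');save('side','s2');need(s2w(-120,132),168,-8.4)
im=cv2.imread('pics/s2.png');cv2.imwrite('pics/s2c.png',cv2.resize(im[180:350,220:440],None,fx=3,fy=3))
E
```

```text
t 3.25 p [472.9 121.2 171.8] th -8.51 tilt [-0.001 -0.    -1.   ] F [-0.7  0.4 -0. ] w 1.0
shift mm [32.4  4.3  5. ] units [0.1081 0.0144 0.0168] turn units -0.0009 (0.2 deg) stopframe now [-150.9  142.8] th rel -11.63
```

View pics/w2.png

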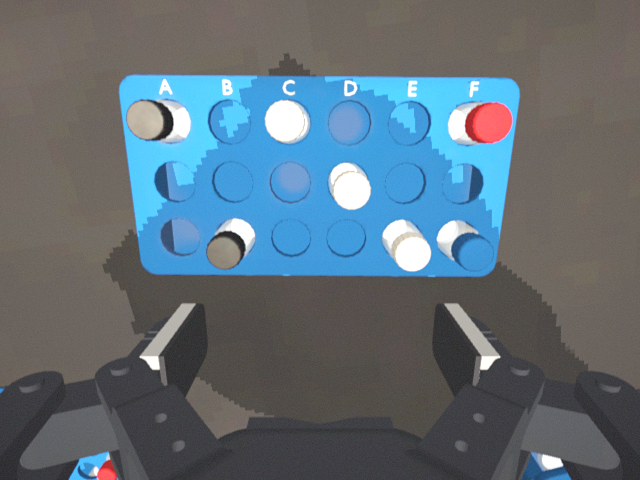

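View pics/s2c.png

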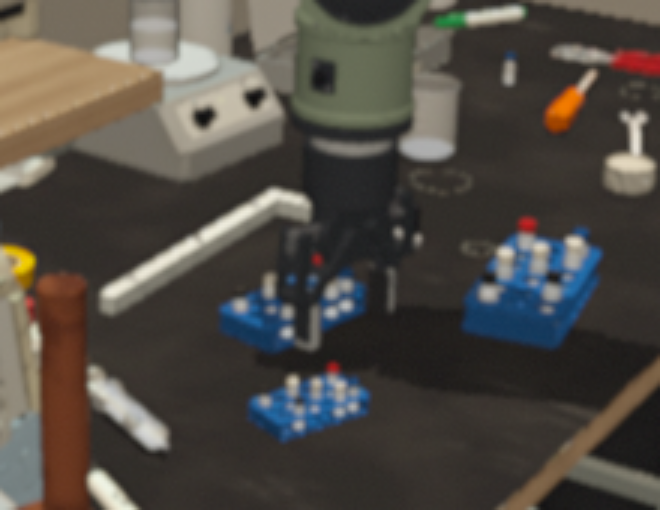

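Request:
send_rows --pt "0 0.03 0 0.005 0" --pt "0 0.03 0 0 0" --pt "0 0.03 0 0 0" --pt "0 0.03 0 0 -0.013" --pt "0 0.03 0 0 -0.013" --pt "0 0.03 0 0 -0.013" --pt "0 0.03 0 0 -0.013" --pt "0 0.03 0 0 -0.0125" --pt "0 0.03 0 0 0" --pt "0 0 0 0 0"

```text
clock: 4.35
tcp_pos: [554.8, 114.4, 170.9]
tcp_rot: [-0.0, 1.0, 0.025, 0.001]
ft_force: [-0.0, -0.3, 0.2]
width: 1.0
```

```bash
python3 - <<'E'
from h import *
show();save('wrist','w3');need(s2w(-39,132),168,SY)
E
```

```text
t 4.35 p [554.8 114.4 170.9] th 2.88 tilt [ 0.001  0.001 -1.   ] F [-0.  -0.3  0.2] w 1.0
shift mm [31.6 -0.5  2.8] units [ 0.1053 -0.0017  0.0093] turn units -0.0010 (0.2 deg) stopframe now [-70.6 131.6] th rel -0.17
```

View pics/w3.png

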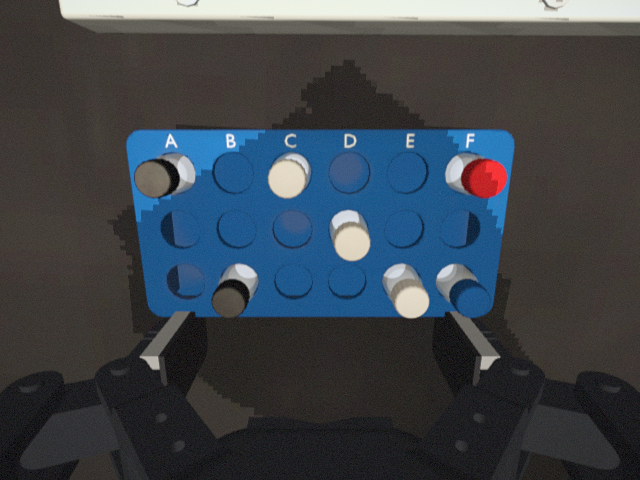

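The rack is square with the fence and flush to both fingers. Now I push the last ~31 mm slowly.

Request:
send_rows --pt "0 0.015 0 0.005 0" --pt "0 0.015 0 0 0" --pt "0 0.015 0 0 0" --pt "0 0.015 0 0 0" --pt "0 0.01 0 0 0" --pt "0 0.01 0 0 0" --pt "0 0.01 0 0 0" --pt "0 0.007 0 0 0" --pt "0 0.005 0 0 0" --pt "0 0 0 0 0"

```text
clock: 5.4
tcp_pos: [584.2, 116.2, 169.2]
tcp_rot: [-0.0, 1.0, 0.026, 0.0]
ft_force: [0.1, -0.1, -0.1]
width: 1.001
```

```bash
python3 - <<'E'
from h import *
show();save('wrist','w4');need(s2w(-39,132),168,SY)
E
```

```text
t 5.4 p [584.2 116.2 169.2] th 2.99 tilt [ 0.  0. -1.] F [ 0.1 -0.1 -0.1] w 1.0
shift mm [ 1.4 -0.2  1.3] units [ 0.0048 -0.0008  0.0042] turn units -0.0004 (0.1 deg) stopframe now [-40.4 131.8] th rel -0.08
```

View pics/w4.png

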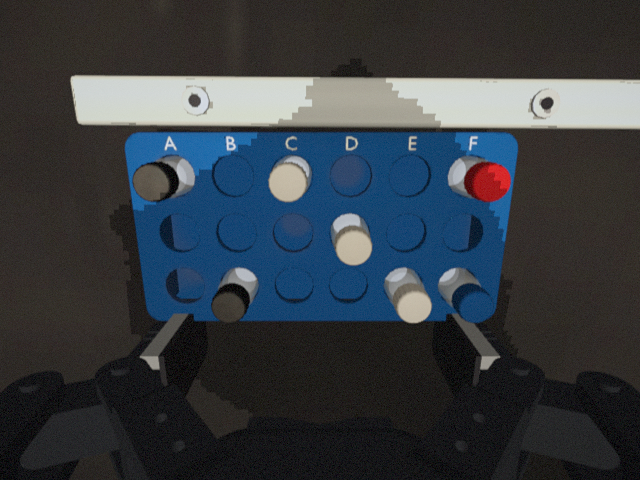

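Request:
send_rows --pt "0 0.004 0 0 0" --pt "0 0.004 0 0 0" --pt "0 0 0 0 0"

```text
clock: 5.75
tcp_pos: [586.0, 116.4, 169.1]
tcp_rot: [0.0, 1.0, 0.026, -0.001]
ft_force: [-7.0, 0.6, 3.3]
width: 1.002
```

Request:
send_rows --pt "0 0.004 0 0 0" --pt "0 0.003 0 0 0" --pt "0 0 0 0 0"

```text
clock: 6.05
tcp_pos: [586.7, 116.6, 168.9]
tcp_rot: [0.001, 1.0, 0.026, -0.003]
ft_force: [-18.2, -0.1, 12.9]
width: 1.003
```

```bash
python3 - <<'E'
from h import *
show();save('wrist','w5');need(s2w(-39,132),168,SY)
im=cv2.imread('pics/w5.png');cv2.imwrite('pics/w5c.png',cv2.resize(im[60:200,60:640],None,fx=1.37,fy=3))
E
```

```text
t 6.05 p [586.7 116.6 168.9] th 3.0 tilt [-0.005 -0.001 -1.   ] F [-18.2  -0.1  12.9] w 1.0
shift mm [-1.2  0.   0.9] units [-0.0038  0.0001  0.0031] turn units -0.0004 (0.1 deg) stopframe now [-37.8 132. ] th rel -0.07
```

View pics/w5c.png

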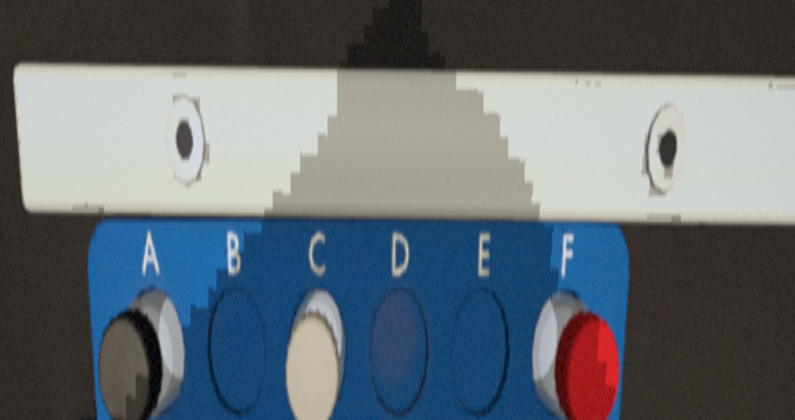

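Seated on the fence: 18 N of contact, with the TCP within about 1 mm of the predicted contact. Next I back off, lift, close the fingers and turn to the +y end.

Request:
send_rows --pt "0 -0.03 0 0 0" --pt "0 -0.07 0 0 0" --pt "255 0 0 -0.15 0" --pt "255 0 0 -0.15 0" --pt "255 0 0 0 0.045" --pt "255 0 0 0 0.045" --pt "255 0 0 0 0.045" --pt "255 0 0 0 0.045" --pt "255 0 0 0 0.045" --pt "255 0 0 0 0.045"

```text
clock: 7.1
tcp_pos: [558.7, 114.4, 259.7]
tcp_rot: [-0.001, 0.921, -0.391, 0.001]
ft_force: [0.1, 0.7, -0.4]
width: 0.0
```

Request:
send_rows --pt "255 0 0 0 0.045" --pt "255 0 0 0 0.045" --pt "255 0 0 0 0.045" --pt "255 0 0 0 0.045" --pt "255 0 0 0 0.045" --pt "255 0 0 0 0.005" --pt "255 0 0 0 0"

```text
clock: 7.8
tcp_pos: [558.1, 115.0, 258.0]
tcp_rot: [0.002, 0.729, -0.684, -0.0]
ft_force: [-0.1, -0.4, -0.1]
width: 0.006
```

```bash
python3 - <<'E'
from h import *
show();print(bot.get_state()['joint_positions'].round(2));save('wrist','w6');need(s2w(0,222),182,SY-90)
_,W=cloud('w6');d=load('w6')[1];f=(d>0)&(d<230);f[:250]=False;print(np.percentile(W[f][:,2],[.5,2,10]))
E
```

```text
t 7.8 p [558.1 115.  258. ] th -86.35 tilt [-0.003 -0.003 -1.   ] F [-0.1 -0.4 -0.1] w 0.01
[-0.92  0.92  0.99  1.89 -0.98  0.92 -2.52]
shift mm [-89.8 -67.6  76. ] units [-0.2994 -0.2252  0.2533] turn units 0.0032 (-0.6 deg) stopframe now [-66.4 131.6] th rel -89.43
[17.55972296 19.25874426 26.50196842]
```

View pics/w6.png

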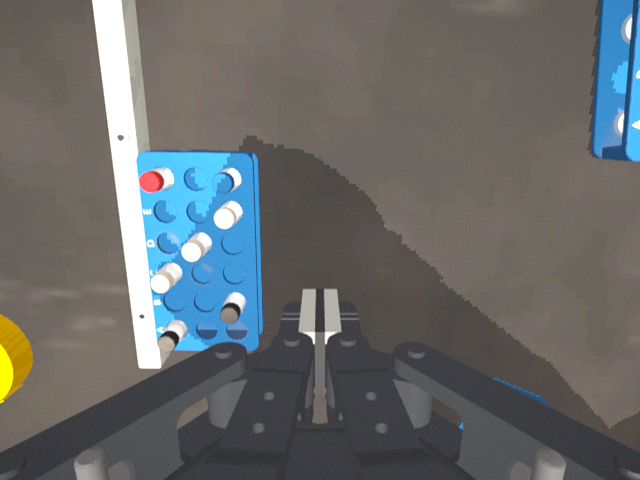

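Joint 7 is at its limit in this direction, so I turn back the other way to the mirror orientation (θ=+93°), which is well inside its range.

Request:
send_rows --pt "255 0 0 0 -0.045" --pt "255 0 0 0 -0.045" --pt "255 0 0 0 -0.045" --pt "255 0 0 0 -0.045" --pt "255 0 0 0 -0.045" --pt "255 0 0 0 -0.045" --pt "255 0 0 0 -0.045" --pt "255 0 0 0 -0.045" --pt "255 0 0 0 -0.045" --pt "255 0 0 0 -0.045"

```text
clock: 8.85
tcp_pos: [558.7, 114.4, 260.1]
tcp_rot: [-0.001, 0.999, -0.044, 0.001]
ft_force: [1.3, -1.6, -0.5]
width: 0.002
```

Request:
send_rows --pt "255 0 0 0 -0.045" --pt "255 0 0 0 -0.045" --pt "255 0 0 0 -0.045" --pt "255 0 0 0 -0.045" --pt "255 0 0 0 -0.045" --pt "255 0 0 0 -0.045" --pt "255 0 0 0 -0.045" --pt "255 0 0 0 -0.045" --pt "255 0 0 0 -0.045" --pt "255 0 0 0 -0.045"

```text
clock: 9.85
tcp_pos: [558.9, 114.6, 260.8]
tcp_rot: [0.0, 0.788, 0.615, 0.002]
ft_force: [0.8, -0.4, -0.8]
width: -0.005
```

Request:
send_rows --pt "255 0 0 0 -0.045" --pt "255 0 0 0 -0.045" --pt "255 0 0 0 0"

```text
clock: 10.15
tcp_pos: [559.0, 114.3, 260.8]
tcp_rot: [0.0, 0.695, 0.719, 0.002]
ft_force: [1.6, 0.5, -0.5]
width: -0.002
```

```bash
python3 - <<'E'
from h import *
show();print(bot.get_state()['joint_positions'].round(2));need(s2w(0,226),182,SY+90)
E
```

```text
t 10.15 p [559.  114.3 260.8] th 91.91 tilt [ 0.003  0.003 -1.   ] F [ 1.6  0.5 -0.5] w -0.0
[-0.45  0.64  0.2   1.87 -0.2   0.65 -0.09]
shift mm [95.9 63.5 79.3] units [0.3196 0.2116 0.2643] turn units -0.0064 (1.2 deg) stopframe now [-65.7 131.2] th rel 88.84
```

Request:
send_rows --pt "255 0.11 0.07 0 -0.006" --pt "255 0.11 0.07 0 0" --pt "255 0.1 0.07 0 0" --pt "255 0 0 0.12 0" --pt "255 0 0 0.1 0" --pt "255 0 0 0.044 0" --pt "255 0 0 0 0" --pt "255 0 0 0 0"

```text
clock: 10.95
tcp_pos: [618.0, 213.0, 181.1]
tcp_rot: [-0.0, 0.691, 0.723, 0.0]
ft_force: [0.5, 0.7, 0.6]
width: -0.003
```

```bash
python3 - <<'E'
from h import *
show();print(bot.get_state()['joint_positions'].round(2));need(s2w(0,70),182,SY+90);save('side','s7');save('top','t7')
im=cv2.imread('pics/s7.png');cv2.imwrite('pics/s7c.png',cv2.resize(im[180:350,220:440],None,fx=3,fy=3))
E
```

```text
t 10.95 p [618.  213.  181.1] th 92.63 tilt [ 0.     0.001 -1.   ] F [0.5 0.7 0.6] w -0.0
[-0.54  0.86  0.18  1.65 -0.23  0.65 -0.19]
shift mm [-156.5    2.7   -1. ] units [-0.5218  0.009  -0.0033] turn units -0.0024 (0.4 deg) stopframe now [ -1.5 226.6] th rel 89.56
```

View pics/s7c.png

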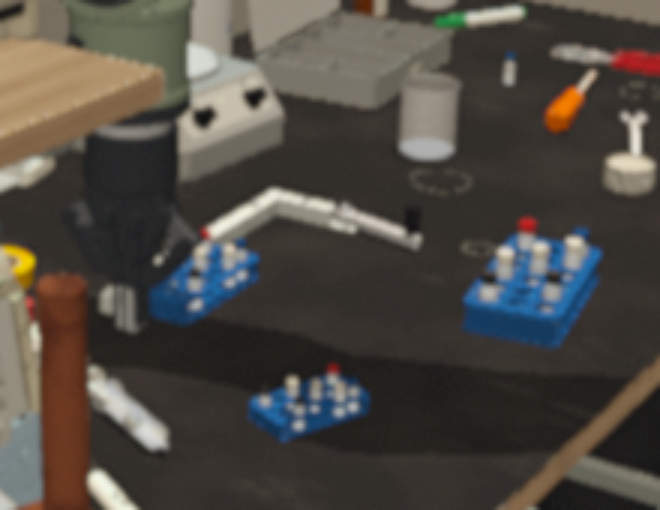

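View pics/t7.png

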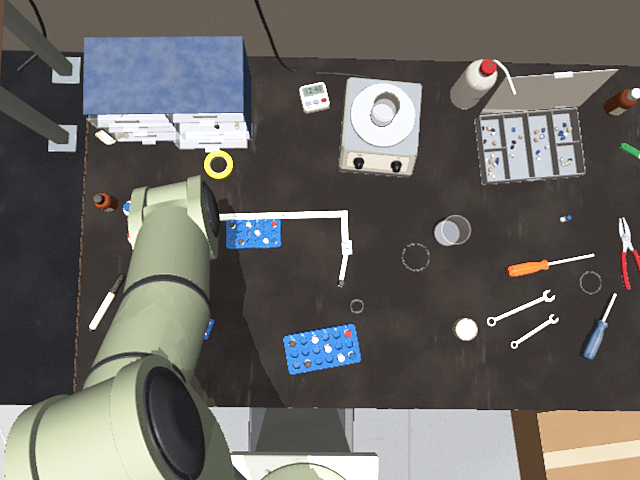

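The rack lies along the fence and the fingers stand beyond its +y end. I now push it along the fence.

Request:
send_rows --pt "255 -0.04 0.005 0 -0.0024" --pt "255 -0.03 0 0 0" --pt "255 -0.03 0 0 0" --pt "255 -0.03 0 0 0" --pt "255 -0.03 0 0 0" --pt "255 -0.03 0 0 0" --pt "255 -0.03 0 0 0" --pt "255 -0.03 0 0 0" --pt "255 -0.03 0 0 0" --pt "255 0 0 0 0"

```text
clock: 12.05
tcp_pos: [623.5, 127.4, 179.5]
tcp_rot: [-0.0, 0.688, 0.726, -0.001]
ft_force: [0.2, 1.2, -0.1]
width: 0.007
```

```bash
python3 - <<'E'
from h import *
show();need(s2w(0,70),182,SY+90);save('side','s8');save('top','t8')
a=cv2.imread('pics/s8.png');b=cv2.imread('pics/t8.png')
cv2.imwrite('pics/c8.png',np.hstack([cv2.resize(a[200:320,250:400],(400,320)),cv2.resize(b[180:340,200:400],(400,320))]))
E
```

```text
t 12.05 p [623.5 127.4 179.5] th 93.04 tilt [-0.002 -0.001 -1.   ] F [ 0.2  1.2 -0.1] w 0.01
shift mm [-70.8   0.6  -2.4] units [-0.2361  0.002  -0.008 ] turn units -0.0001 (0.0 deg) stopframe now [ -0.6 140.8] th rel 89.97
```

View pics/c8.png

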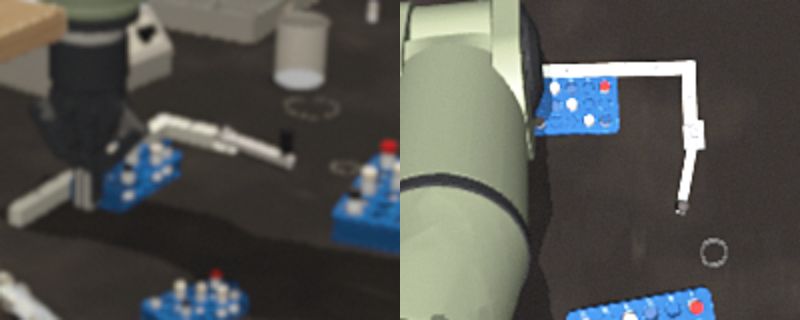

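Request:
send_rows --pt "255 -0.03 0 -0.005 0" --pt "255 -0.03 0 0 0" --pt "255 -0.03 0 0 0" --pt "255 -0.03 0 0 0" --pt "255 -0.03 0 0 0" --pt "255 -0.025 0 0 0" --pt "255 -0.02 0 0 0" --pt "255 -0.015 0 0 0" --pt "255 -0.01 0 0 0" --pt "255 0 0 0 0"

```text
clock: 13.15
tcp_pos: [627.1, 62.8, 181.1]
tcp_rot: [-0.0, 0.688, 0.726, -0.001]
ft_force: [0.1, -0.1, 0.6]
width: -0.0
```

Request:
send_rows --pt "255 -0.007 0 0 0" --pt "255 -0.005 0 0 0" --pt "255 0 0 0 0"

```text
clock: 13.45
tcp_pos: [627.3, 59.5, 181.1]
tcp_rot: [-0.0, 0.688, 0.726, -0.001]
ft_force: [0.7, -0.6, -0.2]
width: -0.002
```

```bash
python3 - <<'E'
from h import *
show();need(s2w(0,70),182,SY+90);save('side','s9');save('top','t9')
a=cv2.imread('pics/s9.png');b=cv2.imread('pics/t9.png')
cv2.imwrite('pics/c9.png',np.hstack([cv2.resize(a[200:320,250:400],(400,320)),cv2.resize(b[180:340,200:400],(400,320))]))
E
```

```text
t 13.45 p [627.3  59.5 181.1] th 93.13 tilt [-0.001 -0.001 -1.   ] F [ 0.7 -0.6 -0.2] w -0.0
shift mm [-2.9  0.4 -0.9] units [-0.0096  0.0012 -0.0029] turn units 0.0004 (-0.1 deg) stopframe now [-0.4 72.9] th rel 90.06
```

View pics/c9.png

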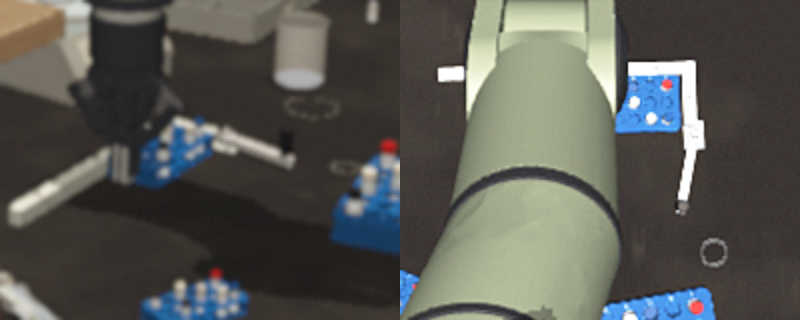

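Request:
send_rows --pt "255 -0.005 0 0 0" --pt "255 -0.004 0 0 0" --pt "255 0 0 0 0"

```text
clock: 13.85
tcp_pos: [627.4, 56.9, 181.1]
tcp_rot: [-0.0, 0.688, 0.726, -0.001]
ft_force: [0.5, 0.1, -0.1]
width: 0.0
```

Request:
send_rows --pt "255 -0.004 0 0 0" --pt "255 0 0 0 0"

```text
clock: 14.05
tcp_pos: [627.4, 55.8, 181.1]
tcp_rot: [-0.0, 0.687, 0.726, -0.001]
ft_force: [-0.2, 0.7, 0.1]
width: -0.002
```

Request:
send_rows --pt "255 -0.004 0 0 0" --pt "255 0 0 0 0"

```text
clock: 14.25
tcp_pos: [627.5, 55.1, 181.1]
tcp_rot: [-0.001, 0.687, 0.726, -0.0]
ft_force: [-0.1, 4.7, -0.0]
width: 0.004
```

Request:
send_rows --pt "255 -0.004 0 0 0" --pt "255 0 0 0 0"

```text
clock: 14.45
tcp_pos: [627.5, 54.9, 181.1]
tcp_rot: [-0.001, 0.687, 0.727, 0.0]
ft_force: [-0.4, 10.1, 1.2]
width: 0.001
```

```bash
python3 - <<'E'
from h import *
show();need(s2w(0,70),182,SY+90);save('top','t10')
b=cv2.imread('pics/t10.png')
cv2.imwrite('pics/c10.png',cv2.resize(b[200:270,290:370],None,fx=8,fy=8,interpolation=cv2.INTER_CUBIC))
E
```

```text
t 14.45 p [627.5  54.9 181.1] th 93.21 tilt [-0.001  0.002 -1.   ] F [-0.4 10.1  1.2] w 0.0
shift mm [ 1.8  0.4 -0.9] units [ 0.006   0.0014 -0.0029] turn units 0.0008 (-0.1 deg) stopframe now [-0.4 68.2] th rel 90.14
```

View pics/c10.png

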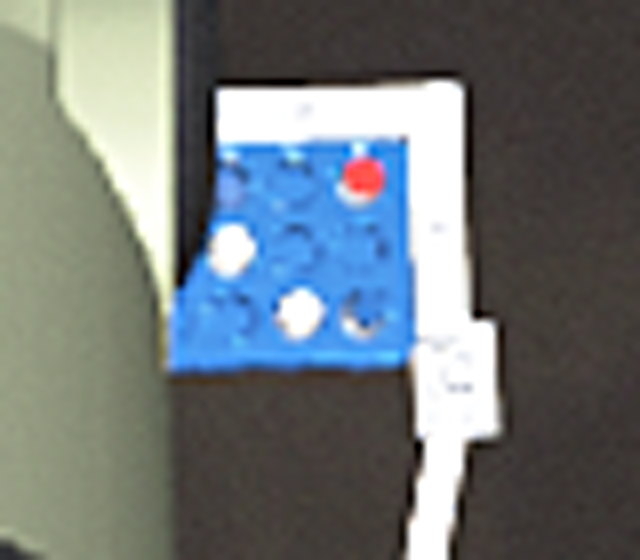

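End contact reached at 10 N. Now I back off, lift, turn back to θ=3° with the fingers open, and press the front again to settle the rack on the fence.

Request:
send_rows --pt "255 0.03 0 0 0" --pt "255 0.05 0 0 0" --pt "255 0 0 -0.13 0" --pt "255 0 0 -0.15 0" --pt "255 0 -0.12 0 0.045" --pt "0 0 -0.05 0 0.045" --pt "0 0 0 0 0.045" --pt "0 0 0 0 0.045" --pt "0 0 0 0 0.045" --pt "0 0 0 0 0.045"

```text
clock: 15.5
tcp_pos: [575.4, 77.8, 265.2]
tcp_rot: [-0.0, 0.926, 0.377, -0.001]
ft_force: [0.0, -0.1, 0.3]
width: 0.843
```

Request:
send_rows --pt "0 0 0 0 0.045" --pt "0 0 0 0 0.045" --pt "0 0 0 0 0.045" --pt "0 0 0 0 0.045" --pt "0 0 0 0 0.045" --pt "0 0 0 0 0.005" --pt "0 0 0 0 0"

```text
clock: 16.2
tcp_pos: [575.4, 77.6, 265.1]
tcp_rot: [0.0, 1.0, 0.03, -0.001]
ft_force: [-0.9, 0.2, 0.2]
width: 0.999
```

```bash
python3 - <<'E'
from h import *
show();print(bot.get_state()['joint_positions'].round(2));need(s2w(-75,12),169,SY);save('wrist','w11')
E
```

```text
t 16.2 p [575.4  77.6 265.1] th 3.38 tilt [-0.002 -0.001 -1.   ] F [-0.9  0.2  0.2] w 1.0
[-0.64  0.73  0.61  1.85 -0.6   0.75 -1.21]
shift mm [-24.   81.5  96.1] units [-0.08    0.2717  0.3205] turn units 0.0017 (-0.3 deg) stopframe now [-51.3  93.7] th rel 0.31
```

View pics/w11.png

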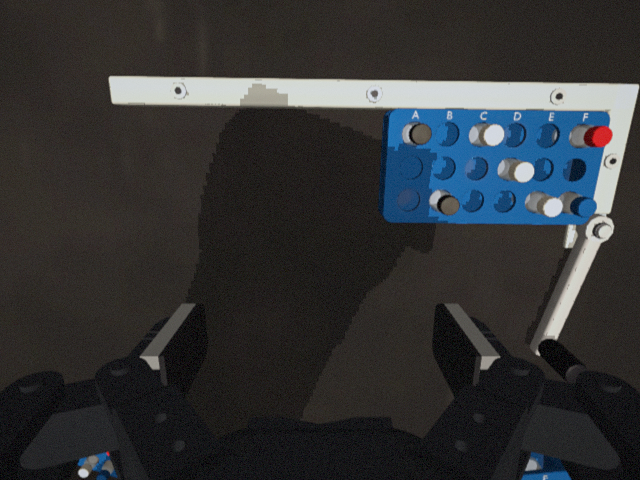

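Request:
send_rows --pt "80 -0.08 0.1 0 0.0017" --pt "80 0 0.12 0 0" --pt "80 0 0.09 0 0" --pt "80 0 0 0.13 0" --pt "80 0 0 0.1 0" --pt "80 0 0 0.06 0" --pt "80 0 0 0 0"

```text
clock: 16.95
tcp_pos: [555.5, -17.5, 176.4]
tcp_rot: [-0.0, 1.0, 0.026, -0.002]
ft_force: [0.5, -0.5, 0.4]
width: 0.688
```

```bash
python3 - <<'E'
from h import *
show();need(s2w(-39,0),172,SY);save('wrist','w12')
E
```

```text
t 16.95 p [555.5 -17.5 176.4] th 2.97 tilt [-0.004 -0.    -1.   ] F [ 0.5 -0.5  0.4] w 0.69
shift mm [37.3 -0.3  4.2] units [ 0.1243 -0.001   0.0141] turn units -0.0006 (0.1 deg) stopframe now [-76.3  -0.2] th rel -0.1
```

View pics/w12.png

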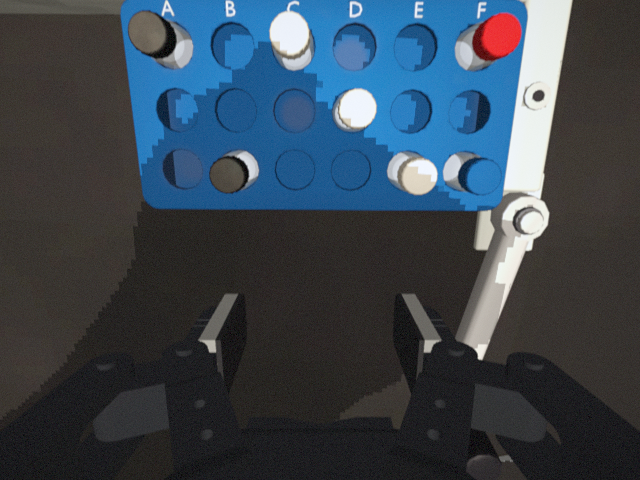

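Request:
send_rows --pt "80 0.03 0 0.01 0" --pt "80 0.03 0 0 0" --pt "80 0.02 0 0 0" --pt "80 0.015 0 0 0" --pt "80 0.01 0 0 0" --pt "80 0.008 0 0 0" --pt "80 0.005 0 0 0" --pt "80 0.005 0 0 0" --pt "80 0 0 0 0"

```text
clock: 17.9
tcp_pos: [592.4, -15.7, 175.0]
tcp_rot: [-0.0, 1.0, 0.025, -0.002]
ft_force: [-4.9, -0.1, 3.1]
width: 0.687
```

```bash
python3 - <<'E'
from h import *
show();need(s2w(-38.5,0),172,SY)
E
```

```text
t 17.9 p [592.4 -15.7 175. ] th 2.81 tilt [-0.003 -0.    -1.   ] F [-4.9 -0.1  3.1] w 0.69
shift mm [ 0.8 -0.4  3. ] units [ 0.0027 -0.0014  0.01  ] turn units -0.0014 (0.3 deg) stopframe now [-39.3  -0.4] th rel -0.26
```

Request:
send_rows --pt "80 0.005 0 0 0" --pt "80 0 0 0 0"

```text
clock: 18.1
tcp_pos: [592.9, -15.8, 174.8]
tcp_rot: [-0.0, 1.0, 0.024, -0.003]
ft_force: [-14.0, -0.0, 8.0]
width: 0.689
```

Request:
send_rows --pt "80 -0.03 0 0 0" --pt "80 -0.07 0 0 0" --pt "80 0 0 -0.12 0" --pt "255 -0.05 0 -0.15 0" --pt "255 -0.05 0 -0.15 0" --pt "255 -0.02 0 0 0" --pt "255 0 0 0 0"

```text
clock: 18.8
tcp_pos: [528.1, -18.5, 302.1]
tcp_rot: [-0.0, 1.0, 0.025, 0.0]
ft_force: [-0.1, -0.2, -1.0]
width: 0.009
```

```bash
python3 - <<'E'
from h import *
show();save('wrist','w13')
im=cv2.imread('pics/w13.png')
E
```

```text
t 18.8 p [528.1 -18.5 302.1] th 2.86 tilt [ 0.     0.001 -1.   ] F [-0.1 -0.2 -1. ] w 0.01
```

View pics/w13.png

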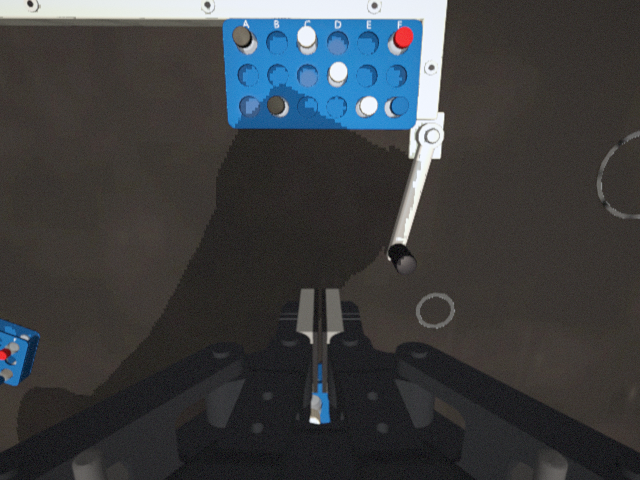

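```bash
python3 - <<'E'
from h import *
im,W=cloud('w13')
cv2.imwrite('pics/w13c.png',cv2.resize(im[0:150,215:455,::-1],None,fx=3.3,fy=3.3,interpolation=cv2.INTER_CUBIC))
hsv=cv2.cvtColor(im,cv2.COLOR_RGB2HSV)
b=cv2.inRange(hsv,(98,100,60),(128,255,255)); b=cv2.morphologyEx(b,cv2.MORPH_CLOSE,np.ones((9,9)))
n,l,st,ce=cv2.connectedComponentsWithStats(b);i=l[60,300]
cs=cv2.findContours((l==i).astype(np.uint8),cv2.RETR_EXTERNAL,cv2.CHAIN_APPROX_NONE)[0][0].reshape(-1,2)
q=np.array([pixz('w13',a,c,21)[:2] for a,c in cs],np.float32);r=cv2.minAreaRect(q);print(r,w2s(r[0]))
print('pivot',w2s(pixz('w13',432,135,22)[:2]),'pegtop',w2s(pixz('w13',406,264,45.5)[:2]))
dm=(hsv[...,2]<60)&(W[...,2]>40)&(W[...,2]<50); dm[:230]=0;dm[290:]=0;dm[:,:370]=0;dm[:,430:]=0
p=W[dm];print('peg top cloud',len(p),w2s(np.nanmedian(p,0)),pixz('w13',*np.argwhere(dm)[:,::-1].mean(0),45.5))
E
```

```text
((630.81982421875, -13.759918212890625), (61.18276596069336, 116.91414642333984), 2.919848918914795) [-0.80904308 -0.51733157]
pivot [-35.15871022 -69.44733302] pegtop [-111.99870994  -52.7774712 ]
peg top cloud 129 [-112.61547345  -51.08427727] [522.30184994 -70.69116496  45.5       ]
```

View pics/w13c.png

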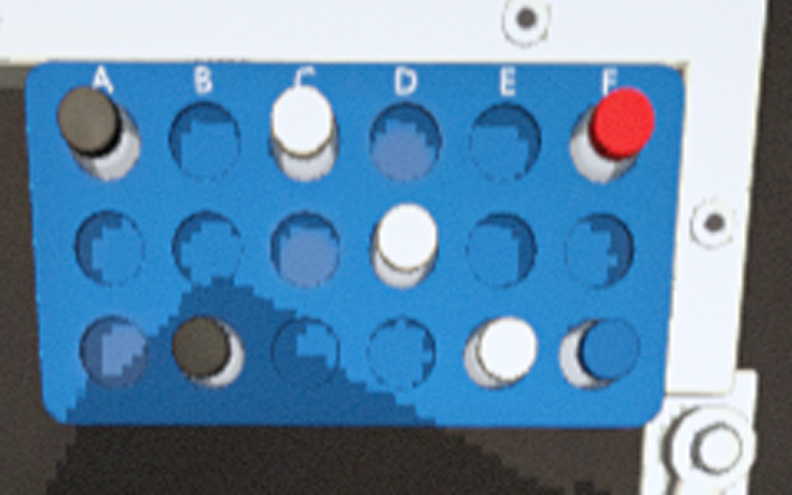

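The rack is home. The fit gives an offset under 1 mm and a yaw of 2.9° against the stop's 3.1°, and no gap shows in the crop at the fence or the side stop. The peg is at stop-frame (-112,-53), so the catch is at about 1.345 rad. I turn the tool to follow the peg's arc.

Request:
send_rows --pt "255 0 0 0 -0.043" --pt "255 0 0 0 -0.043" --pt "255 0 0 0 -0.043" --pt "255 0 0 0 -0.043" --pt "255 0 0 0 -0.043" --pt "255 0 0 0 -0.043" --pt "255 0 0 0 -0.043" --pt "255 0 0 0 -0.043" --pt "255 0 0 0 -0.043" --pt "255 0 0 0 -0.043"

```text
clock: 19.85
tcp_pos: [528.9, -18.7, 300.0]
tcp_rot: [-0.001, 0.763, 0.646, -0.001]
ft_force: [0.5, -0.4, -0.5]
width: 0.004
```

```bash
python3 - <<'E'
from h import *
show();print(bot.get_state()['joint_positions'].round(2));need(s2w(-118.6,-82),195,SY+77)
E
```

```text
t 19.85 p [528.9 -18.7 300. ] th 80.56 tilt [-0.003 -0.    -1.   ] F [ 0.5 -0.4 -0.5] w 0.0
[-0.28  0.53  0.28  1.95 -0.22  0.68 -0.03]
shift mm [-83.4   2.8 105. ] units [-0.2781  0.0092  0.3501] turn units 0.0027 (-0.5 deg) stopframe now [-102.9    0. ] th rel 77.49
```

Request:
send_rows --pt "255 -0.14 0.005 0 0" --pt "255 -0.138 0.004 0 0" --pt "255 0 0 0.14 0" --pt "255 0 0 0.12 0" --pt "255 0 0 0.06 0" --pt "255 0 0 0.03 0" --pt "255 0 0 0 0" --pt "255 0 0 0 0"

```text
clock: 20.65
tcp_pos: [517.4, -101.5, 196.6]
tcp_rot: [-0.0, 0.765, 0.644, -0.001]
ft_force: [-0.5, -1.0, 0.1]
width: 0.001
```

```bash
cat >> h.py <<'E'
def peg(al,gap=18):
    r=np.array([-np.sin(al),np.cos(al)]);t=np.array([np.cos(al),np.sin(al)])
    return s2w(*(np.array([-35,-70.5])+80*r-gap*t))
E
python3 - <<'E'
from h import *
show();need(peg(1.345),195,SY+77);save('wrist','w14')
E
```

```text
t 20.65 p [ 517.4 -101.5  196.6] th 80.23 tilt [-0.001 -0.    -1.   ] F [-0.5 -1.   0.1] w 0.0
shift mm [12.  -0.9  1.6] units [ 0.0401 -0.0029  0.0054] turn units 0.0009 (-0.2 deg) stopframe now [-118.8  -82. ] th rel 77.16
```

View pics/w14.png

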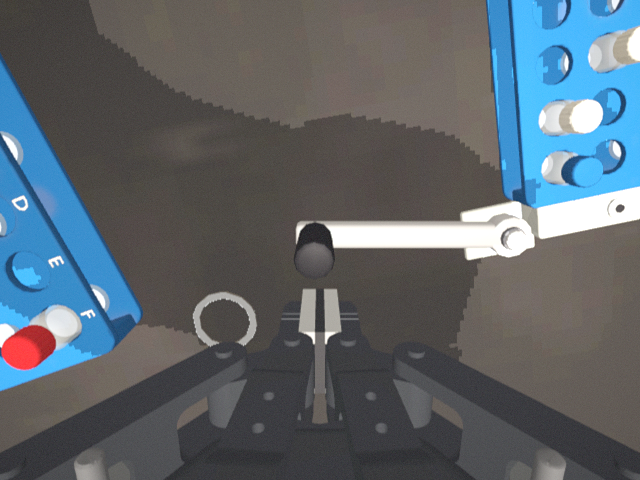

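The peg is straight ahead of the fingers, at about (315,255). I begin the arc.

Request:
send_rows --pt "255 0.02 0 0 0" --pt "255 0.02 0 0 0" --pt "255 0.026 -0.0045 0 0.03" --pt "255 0.026 -0.0045 0 0.03" --pt "255 0.026 -0.0045 0 0.03" --pt "255 0.026 -0.0045 0 0.03" --pt "255 0.026 -0.0045 0 0.03" --pt "255 0.026 -0.0045 0 0.03" --pt "255 0 0 0 0"

```text
clock: 21.6
tcp_pos: [530.5, -42.2, 196.5]
tcp_rot: [-0.0, 0.914, 0.406, -0.0]
ft_force: [0.3, -0.7, -0.6]
width: -0.002
```

```bash
python3 - <<'E'
from h import *
show();p,th,_,_=pose();al=np.radians(th-SY);print('al',al);need(peg(al),195);need(peg(al-.1),195,th-5.73);save('wrist','w15')
E
```

```text
t 21.6 p [530.5 -42.2 196.5] th 47.87 tilt [-0.001  0.    -1.   ] F [ 0.3 -0.7 -0.6] w -0.0
al 0.7819449985492991
shift mm [-3.2  0.9  1.5] units [-0.0107  0.0029  0.005 ] stopframe now [-102.5  -23.5] th rel 44.8
shift mm [ 4.9 -0.5  1.5] units [ 0.0162 -0.0018  0.005 ] turn units 0.0318 (-5.7 deg) stopframe now [-102.5  -23.5] th rel 44.8
```

View pics/w15.png

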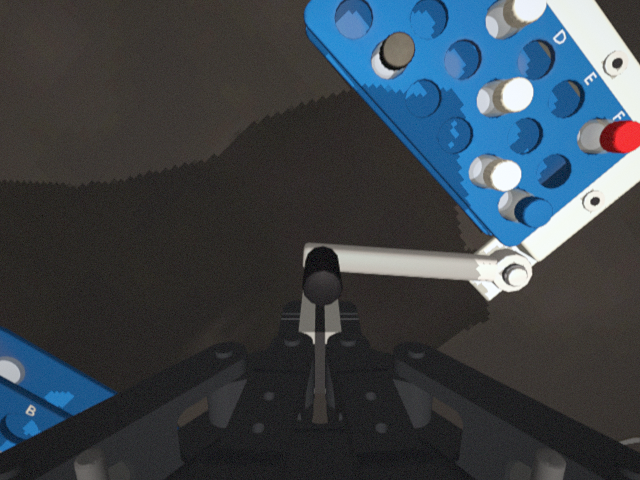

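Request:
send_rows --pt "255 0.024 -0.0035 0 0.03" --pt "255 0.025 -0.0045 0 0.03" --pt "255 0.026 -0.0045 0 0.03" --pt "255 0.026 -0.0045 0 0.03" --pt "255 0.026 -0.0045 0 0.03" --pt "255 0.026 -0.0045 0 0.03" --pt "255 0 0 0 0"

```text
clock: 22.35
tcp_pos: [563.6, -11.7, 196.2]
tcp_rot: [0.0, 0.991, 0.135, -0.001]
ft_force: [-0.7, -0.5, -0.2]
width: -0.004
```

```bash
python3 - <<'E'
from h import *
show();p,th,_,_=pose();al=np.radians(th-SY);print('al',al);need(peg(al),195);need(peg(0),195,SY);save('wrist','w16')
E
```

```text
t 22.35 p [563.6 -11.7 196.2] th 15.53 tilt [-0.001 -0.    -1.   ] F [-0.7 -0.5 -0.2] w -0.0
al 0.21750941551402542
shift mm [-2.3  0.9  1.2] units [-0.0076  0.0031  0.0039] stopframe now [-67.8   5.1] th rel 12.46
shift mm [15.4 -1.1  1.2] units [ 0.0514 -0.0035  0.0038] turn units 0.0692 (-12.5 deg) stopframe now [-67.8   5.1] th rel 12.46
```

View pics/w16.png

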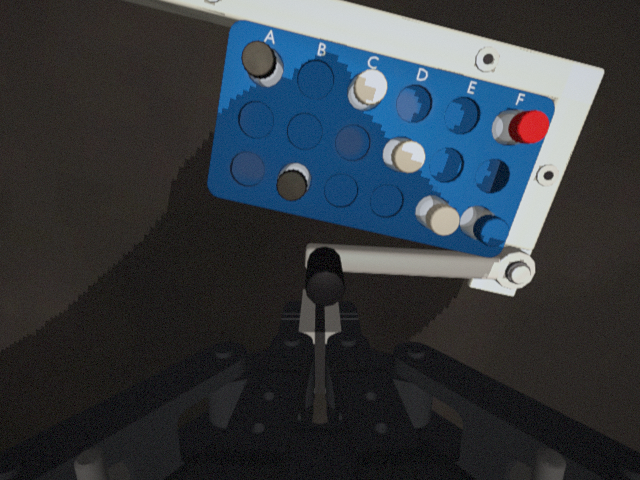

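Nearly shut. I finish slowly, watching the force.

Request:
send_rows --pt "255 0.016 -0.002 0 0.024" --pt "255 0.014 -0.002 0 0.024" --pt "255 0.01 -0.001 0 0.02" --pt "255 0.006 0 0 0" --pt "255 0 0 0 0"

```text
clock: 22.9
tcp_pos: [576.3, -8.5, 196.2]
tcp_rot: [0.0, 1.0, 0.03, -0.001]
ft_force: [0.5, 0.5, -0.6]
width: 0.001
```

Request:
send_rows --pt "255 0.005 0 0 0" --pt "255 0 0 0 0"

```text
clock: 23.1
tcp_pos: [577.8, -8.4, 196.2]
tcp_rot: [0.0, 1.0, 0.029, -0.001]
ft_force: [-1.0, -0.1, 0.7]
width: -0.002
```

```bash
python3 - <<'E'
from h import *
show();need(peg(0),195,SY);save('wrist','w17')
E
```

```text
t 23.1 p [577.8  -8.4 196.2] th 3.27 tilt [-0.002 -0.    -1.   ] F [-1.  -0.1  0.7] w -0.0
shift mm [ 0.4 -1.8  1.2] units [ 0.0015 -0.0059  0.004 ] turn units 0.0011 (-0.2 deg) stopframe now [-53.4   7.7] th rel 0.2
```

View pics/w17.png

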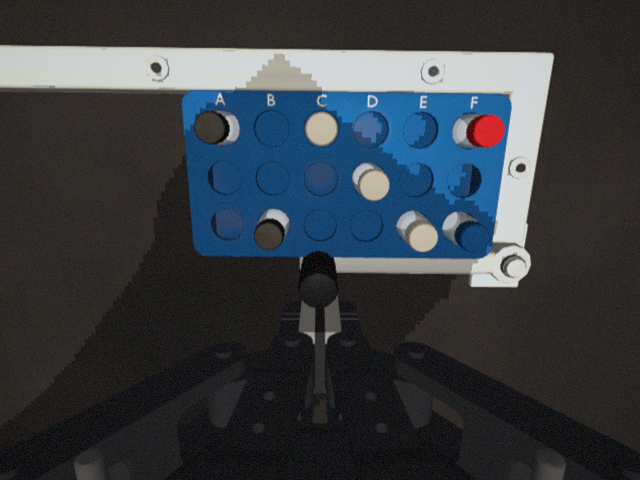

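Continue in 1 mm steps until the end stop gives a firm reaction.

Request:
send_rows --pt "255 0.004 0 0 0" --pt "255 0 0 0 0"

```text
clock: 23.35
tcp_pos: [578.4, -8.3, 196.0]
tcp_rot: [0.0, 1.0, 0.028, -0.002]
ft_force: [-8.8, -0.9, 5.6]
width: 0.001
```

Request:
send_rows --pt "255 0.004 0 0 0" --pt "255 0 0 0 0"

```text
clock: 23.55
tcp_pos: [578.9, -8.3, 195.9]
tcp_rot: [-0.0, 1.0, 0.028, -0.003]
ft_force: [-15.7, -1.0, 11.8]
width: -0.002
```

The catch is hard against its end stop (16 N). I retreat and check.

Request:
send_rows --pt "255 -0.02 0 0 0" --pt "255 -0.08 0 0 0" --pt "255 -0.1 0 0 0" --pt "255 0 0 -0.15 0" --pt "255 0 0 -0.15 0" --pt "255 0 0 -0.1 0" --pt "255 0 0 0 0" --pt "255 0 0 0 0"

```text
clock: 24.35
tcp_pos: [520.7, -10.9, 316.6]
tcp_rot: [-0.0, 1.0, 0.028, 0.0]
ft_force: [0.3, -0.6, -1.2]
width: -0.005
```

```bash
python3 - <<'E'
from h import *
show();im,d=save('wrist','w18');save('top','t18')
cv2.imwrite('pics/w18c.png',cv2.resize(im[0:230,180:460,::-1],None,fx=2.6,fy=2.6,interpolation=cv2.INTER_CUBIC))
hsv=cv2.cvtColor(im,cv2.COLOR_RGB2HSV)
b=cv2.inRange(hsv,(98,100,60),(128,255,255)); b=cv2.morphologyEx(b,cv2.MORPH_CLOSE,np.ones((9,9)))
n,l,st,ce=cv2.connectedComponentsWithStats(b);i=1+np.argmax(st[1:,4]);print(st[i])
cs=cv2.findContours((l==i).astype(np.uint8),cv2.RETR_EXTERNAL,cv2.CHAIN_APPROX_NONE)[0][0].reshape(-1,2)
q=np.array([pixz('w18',a,c,21)[:2] for a,c in cs],np.float32);r=cv2.minAreaRect(q);print(r,w2s(r[0]))
E
```

```text
t 24.35 p [520.7 -10.9 316.6] th 3.26 tilt [ 0.  0. -1.] F [ 0.3 -0.6 -1.2] w -0.0
[  241    12   190   107 16880]
((629.857666015625, -13.940654754638672), (61.78447723388672, 116.92007446289062), 2.6452996730804443) [-1.77949996 -0.64627941]
```

View pics/w18c.png

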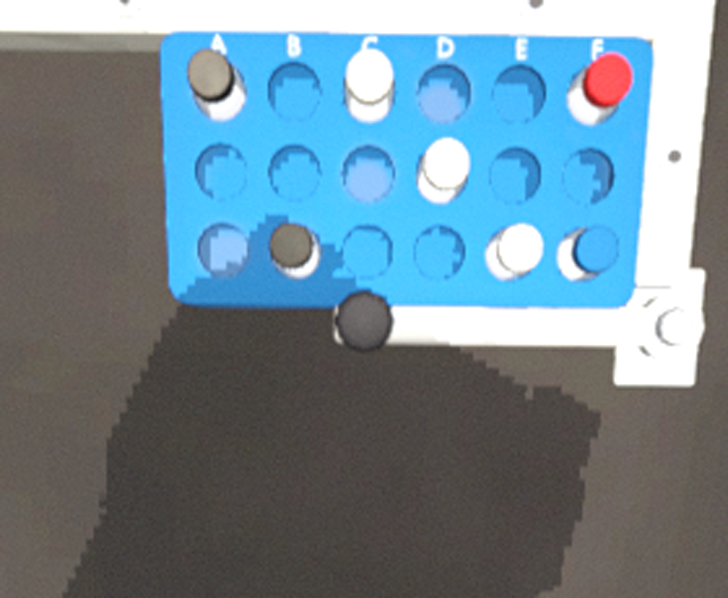

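View pics/t18.png

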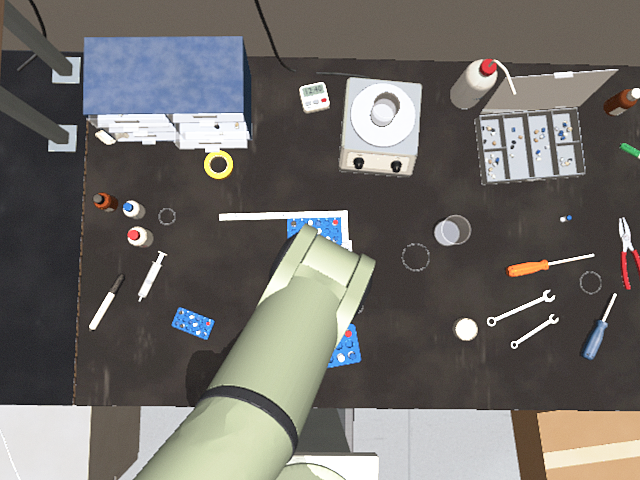

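Final check: look for a gap between rack and stop along both contact edges, and compare the edge directions.

```bash
python3 - <<'E'
from h import *
for fn in('w13','w18'):
    im=load(fn)[0];hsv=cv2.cvtColor(im,cv2.COLOR_RGB2HSV)
    b=cv2.inRange(hsv,(98,100,60),(128,255,255)); b=cv2.morphologyEx(b,cv2.MORPH_CLOSE,np.ones((9,9)))
    l=cv2.connectedComponentsWithStats(b)[1]; m=l==l[60,300]
    x0,x1=np.nonzero(m.any(0))[0][[0,-1]];y0,y1=np.nonzero(m.any(1))[0][[0,-1]]
    cols=np.arange(x0+12,x1-12); back=[np.nonzero(m[:,c])[0][0] for c in cols]; front=[np.nonzero(m[:,c])[0][-1] for c in cols]
    rows=np.arange(y0+12,y1-35); end=[np.nonzero(m[r])[0][-1] for r in rows]
    # gap darkness: min V in the 4 px beyond edge
    V=hsv[...,2]
    gb=[V[max(0,k-5):k,c].min() for c,k in zip(cols,back)]; ge=[V[r,k+1:k+6].min() for r,k in zip(rows,end)]
    print(fn,'back minV pct',np.percentile(gb,[5,50]),'L/R',np.median(gb[:30]),np.median(gb[-30:]),'end minV',np.percentile(ge,[5,50]))
    def yaw(us,vs,z):
        P=np.array([w2s(pixz(fn,u,v,z)) for u,v in zip(us,vs)]);return P
    for n,e in(('back',back),('front',front)):
        P=yaw(cols,np.array(e)+(-.5 if n=='back' else .5),21);k=np.polyfit(P[:,1],P[:,0],1);print(n,'x\' at y=0: %.2f slope deg %.2f'%(k[1],-np.degrees(k[0])))
    P=yaw(np.array(end)+.5,rows,21);k=np.polyfit(P[:,0],P[:,1],1);print('end y\' %.2f slope %.2f'%(k[1],np.degrees(k[0])))
    # fence outer/inner: left part beyond rack
    cc=np.arange(x0-100,x0-15); inn=[]
    w=(hsv[...,1]<60)&(V>140)
    inn=[(c,np.nonzero(w[:60,c])[0][-1]+.5) for c in cc if w[:60,c].any()]
    inn=np.array(inn);P=yaw(inn[:,0],inn[:,1],18);k=np.polyfit(P[:,1],P[:,0],1);print('fence edge x\' at 0 %.2f, at y=100 %.2f slope %.2f'%(k[1],np.median(P[:,0]),-np.degrees(k[0])))
im=load('w18')[0];hsv=cv2.cvtColor(im,cv2.COLOR_RGB2HSV)
# catch bar front edge
w=(hsv[...,1]<60)&(hsv[...,2]>140)
cols=np.arange(345,405);e=[110+np.nonzero(w[110:150,c])[0][-1]+.5 for c in cols]
P=np.array([w2s(pixz('w18',u,v,15.5)) for u,v in zip(cols,e)]);k=np.polyfit(P[:,1],P[:,0],1);print('bar front edge x\' %.2f angle deg %.2f'%(k[1],-np.degrees(k[0])),P[[0,-1]])
E
```

```text
w13 back minV pct [179.7 201. ] L/R 192.0 187.0 end minV [179.1 191. ]
back x' at y=0: 29.97 slope deg -0.36
front x' at y=0: -31.47 slope deg -0.58
end y' -58.97 slope -0.27
fence edge x' at 0 29.13, at y=100 30.51 slope -1.00
w18 back minV pct [242. 255.] L/R 255.0 255.0 end minV [250. 255.]
back x' at y=0: 29.13 slope deg -0.40
front x' at y=0: -31.72 slope deg 0.46
end y' -59.06 slope -0.32
fence edge x' at 0 25.39, at y=100 26.89 slope -0.88
bar front edge x' -40.91 angle deg -1.14 [[-41.23611989  -8.34751729]
 [-41.72237603 -48.26273254]]
```

```bash
python3 - <<'E'
from h import *
show();print(bot.sign_off())
E
```

```text
t 24.45 p [520.4 -11.1 315.6] th 3.22 tilt [-0.002 -0.    -1.   ] F [ 0.  -0.1  0.3] w 0.0
the job is handed in; nothing more can be done
None
```

I pushed the 62 x 118 mm rack square and fully home in the corner stop, then swung the catch shut by its peg. The job was handed in at 24.5 s with the arm clear of everything.

**How it went:**
- The rack first went flat against the back fence, pushed with the open fingertips on its front, reaching 18 N at contact.
- It then slid along the fence into the side stop (10 N), and I pressed the front once more (14 N).
- The closed fingertips swung the catch through about 1.35 rad until it met its end stop at 16 N.
- Nothing was gripped or lifted.

**Last checks:**
- **Rack:** There is no visible gap along the fence or the side stop. Edge fits put the rack's end at y' = -59.1 mm (nominal -59) and its back edge at x' of about 29 to 30 mm (nominal 31 for the foot). It is square to within about 0.5°.
- **Catch:** The bar lies along the rack front, with its front edge at about -41 mm (nominal -40). It read about 1° off in angle; the fence edge showed a similar error of about 0.9° in the same picture.
- **Disagreements:** The fitted rack centre read -0.8 mm in one wrist view and -1.8 mm in the last. A fit of the fence edge in that last view also read low (25 to 27 mm instead of 31), probably because it picked up the fence's lower side face. I relied on the contact forces and the missing gap instead.
- **Bystanders:** By eye in the top view, the beaker, bottles, tape, cap and the small look-alike rack look unmoved. The arm partly hid the large one, but I never went near it at bench height.
- **Joint limit:** Joint 7 ran up to about its range limit (-2.52 rad) during one turn. I turned back the other way and finished with it well inside its range.

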